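# Pin the swing arm of a ring stand with its quarter-turn thumbscrew

### The arm

A 6-joint arm with a two-finger parallel gripper is mounted at the origin on a cart in front of the work surface, level with it; the furniture and walls round the work are solid. World frame = base frame: x ahead of the robot, y to its left, z up, the work surface at z = 0. Lengths are in m, angles in rad, forces in N, time in s.
With the tool pointing down it reaches from about 0.35 to 0.925 m from the base axis. Payload 6.4 kg.
Tool frame: the origin (TCP) lies on the centre line of the jaws, within the pads' length; the fingertips stand 14 mm ahead of it and the grasp point (between the pads) lies 5 mm behind it; z points along the fingers, y is the direction in which the jaws open and shut (so a half turn about z gives the same grasp; the last joint's range is limited). The gripper opens to 85 mm and grips with 20 to 120 N. Pads are 22 mm wide; open, the fingers measure 114 mm over their backs; the gripper's body (76 mm by 85 mm) begins 54 mm behind the grasp point. The pads swing forward as they close: fully open they stand 13 mm farther back than shut.
Start: joints at [-1.371, 0.245, 1.558, -0, 1.339, -0.174], TCP at [0.237, -0.605, 0.215] pointing down, gripper open.
Joint ranges: [-3.13, 3.13], [-1.02, 2.26], [0.13, 2.54], [-0.95, 4.09], [0.21, 2.88], [-2.74, 2.74]. Speed limits (rad/s): [2.57, 2.57, 3.14, 3.14, 3.14, 3.14].

### API

Orientations are given as a 3x3 rotation matrix whose columns are the frame's x, y, z axes.
In Python, from workcell import get_obs, get_image, finish_job gives the robot as it stands.
- The arm moves only by the tool step_arm, never from a script. Its argument "steps" is a list of rows, each a list of 7 numbers: the turn, a rotation vector about the tool's x, y, z in degrees, then the shift along the tool's x, y, z in m, then the opening in per cent of the stroke, from 0 (shut) to 100 (fully open). In form: [[ax, ay, az, x, y, z, claw], ...]. A call has 1 to 20 rows; each row shifts and turns the commanded pose from where the row before left it, along the tool's axes as they then stand; what a row does not reach is not made up. A row lasts 1/12 s, in which the tool goes at most 41.7 mm and 7.16 degrees, less where a joint would pass 70% of its speed; a pose out of reach is approached as far as the arm can. A call with a gripper value outside its range is refused whole. The fingers move at their own pace and stop on an object; "force" is the grip in N (left out, the last holds). Time passes only in rows, so rows that do not move let the fingers close. It gives the time, the measured TCP pose, the force and the opening at its end, in the units of the state.
- get_obs(): the state, without advancing time (a new reading comes with each control period).
- get_image(name): name is "scene" or "top" or "wrist"; returns a dict with "color" (480x640x3 uint8, red, green, blue), "depth" (480x640 float32, m along the optical axis (not along the pixel's ray), 0 where there is no reading), "mtx" (3x3 intrinsics, pixels), "origin" and "orientation" of the camera in the world; the wrist camera has in their place "mount" (4x4, takes a point from camera to tool coordinates, whose origin is the TCP and whose axes are the flange's). Camera axes: x right, y up, looking along -z (the intrinsics and any distortion apply to the point x, -y, -z); pixel columns grow to the right and rows downward; lengths in m; the calibration is good to about 2 mm. A picture is of the moment at which its call begins: read the wrist's pose just before it.
- finish_job(): hands the job in, once; it reports no verdict.
The state is a dict: "time": time; "joints": joint angles; "joint_vel": joint speeds; "joint_torque": joint torques, N m; "ee_pos": TCP position; "ee_rot": TCP orientation; "wrist_force": force on the tool from outside, world axes, zero at the start; "wrist_torque": the same for the moment, N m; "width": finger opening in m.
Only numpy, scipy, OpenCV 4.12 (cv2) and the standard library are available. Lean on these libraries where they do the work, as an engineer would, in place of code of your own. Each camera call takes 0.05 s, during which the arm holds its last target.

### The job

Take the wing-headed thumbscrew from its holder, pass its cross-pin through the slot of the stand's swing arm, and swing the arm counter-clockwise until that slot lies over the hidden slot in the index plate below and the screw drops through both, its washer flat on the arm. Then turn the screw a quarter turn clockwise (seen from above) so that it is locked, and let go. Work gently, feeling for the lower slot rather than forcing the screw down (always under 30 N), and leave the timer, dish, bottle and pen where they are.

Things in the scene. Friction and masses are not known exactly. Their poses are not given: they have to be found in the camera images.
- screw_grip (a point): Steel quarter-turn thumbscrew, loose (about 90 g), standing upright in its holder. This point: middle of its flat wing, 26 mm above the underside of its washer. Wing 34 mm wide (along x), 10 mm thick (along y; grip across this), from 10 to 38 mm above the washer's underside. z up along the screw, which is the same after a half turn about z.
- screw_seat (a point): Same screw and axes: centre of the underside of its 31 mm round washer (3 mm thick). Below hangs a 9 mm round shank that ends in a cross-pin, a level round bar 20 mm long (along x, parallel to the wing), 9 mm thick, its top 15 mm and its lowest line 24 mm below this point. 30 mm above the worktop while in the holder.
- swing_slot (a point): Swing arm of the stand, a flat steel bar 6 mm thick, a 96 mm wide pad round its slot and a ring at its end. This point: centre of its slotted through-hole, on the arm's top face, 41 mm above the worktop, 90 mm from the pivot. x along the arm away from the pivot, z up. Slot 21.6 x 10.6 mm (x, y). Moving the screw sideways in the slot swings the arm (under 1 N), which stays where it is left.
- swing_pivot (a point): Upright pivot axis of the swing arm, at the arm's top face; same axes as swing_slot. A round cap 30 mm across stands 10 mm above the arm here. Counter-clockwise turning seen from above (positive about z) leads the arm from its start to the hidden slot.
- plate_top (a point): Point on the pivot axis at the top face of the aluminium index plate, 1 mm under the arm, 34 mm above the worktop; axes of the stand. The plate is 6 mm thick, does not give, free below. Its one slot has the arm slot's size, also 90 mm from the pivot, lengthwise along the radius. Its angle is NOT measured: at the start it lies 0.15 to 0.43 rad counter-clockwise of the arm.
- screw: The thumbscrew as a whole; origin and axes as screw_seat. With its pin in the arm's slot and resting on the index plate, the washer stands 17 mm above the arm; with the pin through both slots the washer lies flat on the arm. Pegs under the plate then block counter-clockwise turning, and stop clockwise turning at about 1.7 rad.
- stand: The fixed stand: a grey foot 155 x 150 mm, 10 mm thick, with pivot post, index plate and swing arm. Origin on the pivot axis at the worktop, z up. Its heading does not tell where the index plate's slot is.
- holder: Fixed grey plastic block 60 x 60 x 30 mm with a 24.5 mm square well in which the thumbscrew hangs by its washer; origin at the centre of its underside. Its top is at 30 mm.
- timer: Bystander: small white timer 66 x 60 x 18 mm lying flat; origin at its underside.
- petri_dish: Bystander: round dish 94 mm across, 18 mm high; origin at its underside.
- sample_bottle: Bystander: glass bottle 58 mm across, 103 mm high; origin at its underside.
- marker_pen: Bystander: pen 135 mm long lying flat, 16 mm thick; origin at its underside.
Things that resemble listed ones, but are neither listed nor needed, are in the scene too. Leave any orange, pink or red look-alike of the screw alone.

How it is judged:
On the way:
1. the screw has dropped through both slots, washer down on the arm (within 3 mm), not yet turned (z of screw_seat in the frame of swing_slot between -0.003 and 0.003 m and horizontal distance between screw_seat and swing_slot below 0.009 m and angle between screw_seat's own z axis and vertical below 0.12 rad and angle between the x axis of screw_seat and the x axis of swing_slot, either way round below 0.45 rad), for 0.1 s.
At the end, for the whole second after the job is handed in: The screw stands upright (within 0.12 rad) in both slots, its washer within 3 mm of the arm's top face and within 9 mm of the slot's centre, turned so that its wing and cross-pin stand across the arm (more than 1.2 rad from the arm's length), at rest and released (z of screw_seat in the frame of swing_slot between -0.003 and 0.003 m and horizontal distance between screw_seat and swing_slot below 0.009 m and angle between screw_seat's own z axis and vertical below 0.12 rad and angle between the x axis of screw_seat and the x axis of swing_slot, either way round above 1.2 rad and linear speed of screw below 0.01 m/s); the robot touches nothing.
It fails at once if the screw is pressed against the stand with more than 30 N (contact force between screw and stand above 30 N).
It fails at once if the timer is moved by more than 30 mm (distance of timer from where it was at the start of the episode above 0.03 m).
It fails at once if the petri dish is moved by more than 30 mm (distance of petri_dish from where it was at the start of the episode above 0.03 m).
It fails at once if the sample bottle is moved by more than 30 mm (distance of sample_bottle from where it was at the start of the episode above 0.03 m).
It fails at once if the marker pen is moved by more than 30 mm (distance of marker_pen from where it was at the start of the episode above 0.03 m).
It also fails if it takes over 64 s, if anything falls off the work surface, if the arm or the gripper's body presses on something with over 40 N, if the wrist force passes 120 N, or if a joint passes its speed limit or range.

## Working session

There is one attempt and no reset: what is moved stays moved. The work goes in short steps, Python scripts to look and compute and a tool call to move; the robot and the scene stay as the last step left them, time stands still between calls to the robot, and variables do not carry over. Pictures are saved under pics/ and viewed, and the job is handed in when it is done.

Besides the shell and the picture viewer there is one more tool, called after "Call:" in YAML: its name, and indented under it one key for each argument. step_arm: Moves the arm, as the interface text tells. Its arguments: {"type":"object","properties":{"steps":{"type":"array","items":{"type":"array","items":{"type":"number"}}},"force":{"type":"number"}},"required":["steps"]}

```bash
mkdir -p pics; cat > h.py <<'E'
import numpy as np, cv2
from workcell import get_obs, get_image, finish_job
def snap(name, out, save=True):
    o=get_obs(); d=get_image(name)
    if name=="wrist":
        T=np.eye(4);T[:3,:3]=o["ee_rot"];T[:3,3]=o["ee_pos"]
        M=T@np.array(d["mount"])
        R,t=M[:3,:3],M[:3,3]
    else: R,t=np.array(d["orientation"]),np.array(d["origin"])
    np.savez("pics/"+out+".npz",color=d["color"],depth=d["depth"],K=d["mtx"],R=R,t=t)
    cv2.imwrite("pics/"+out+".png",d["color"][:,:,::-1])
    return d
def load(out): return np.load("pics/"+out+".npz")
def pt(D,u,v,z=None):
    K,R,t=D["K"],D["R"],D["t"]
    r=np.array([(u-K[0,2])/K[0,0],(v-K[1,2])/K[1,1],1.])
    r=R@np.array([r[0],-r[1],-r[2]])
    if z is None: return t+r*D["depth"][int(round(v)),int(round(u))]
    return t+r*(z-t[2])/r[2]
def crop(out,x0,y0,x1,y1,s,new):
    c=load(out)["color"][y0:y1,x0:x1,::-1]
    cv2.imwrite("pics/"+new+".png",cv2.resize(c,None,fx=s,fy=s,interpolation=cv2.INTER_CUBIC))
E
python3 - <<'E'
from h import *
for n in("scene","top","wrist"):
    d=snap(n,n+"0"); print(d.keys())
    if n!="wrist": print(d["origin"],d["orientation"],d["mtx"])
    else: print(d["mount"])
print(get_obs())
E
```

```text
dict_keys(['color', 'depth', 'mtx', 'origin', 'orientation'])
[-0.02644593  0.52005522  0.94745153] [[-0.77072037  0.46722454 -0.43323359]
 [-0.63710602 -0.55519396  0.53465464]
 [ 0.0092751   0.68808495  0.72557086]] [[525.29763467   0.         308.34537009]
 [  0.         525.29763467 250.11136417]
 [  0.           0.           1.        ]]
dict_keys(['color', 'depth', 'mtx', 'origin', 'orientation'])
[ 0.35656038 -0.13242186  1.06655506] [[-0.02094709  0.98446544 -0.17432447]
 [-0.99945118 -0.02509495 -0.02162358]
 [-0.02566234  0.17377585  0.98445081]] [[502.38237243   0.         318.79450564]
 [  0.         502.38237243 235.68473037]
 [  0.           0.           1.        ]]
dict_keys(['color', 'depth', 'mtx', 'mount'])
[[-1.46195530e-03  9.62776850e-01  2.70293545e-01  6.77320183e-02]
 [ 9.99998791e-01  1.55060426e-03 -1.14439842e-04 -6.64029993e-05]
 [-5.29298352e-04  2.70293051e-01 -9.62777953e-01 -1.58122939e-01]
 [ 0.00000000e+00  0.00000000e+00  0.00000000e+00  1.00000000e+00]]
{'time': 0.15, 'joints': array([-1.37111411e+00,  2.45653913e-01,  1.55874143e+00,  3.67897842e-07,
        1.33868802e+00, -1.74095657e-01]), 'joint_vel': array([ 0.00028458, -0.00160603, -0.00247104,  0.00152126,  0.00031879,
       -0.00027984]), 'joint_torque': array([-4.04356194e-05, -4.29989755e+01, -3.26550651e+01, -1.45825347e-04,
        3.57376171e-03, -1.27999473e-05]), 'ee_pos': array([ 0.2372553 , -0.60466904,  0.21422932]), 'ee_rot': array([[ 9.30954627e-01,  3.65134763e-01, -2.95341631e-04],
       [ 3.65134790e-01, -9.30953516e-01,  1.46115262e-03],
       [ 2.58568284e-04, -1.46810629e-03, -9.99998889e-01]]), 'wrist_force': array([-0.71372092,  0.99166288,  0.29063475]), 'wrist_torque': array([ 0.0156949 , -0.02072927, -0.02229691]), 'width': 0.08545090188152746}
```

View pics/scene0.png

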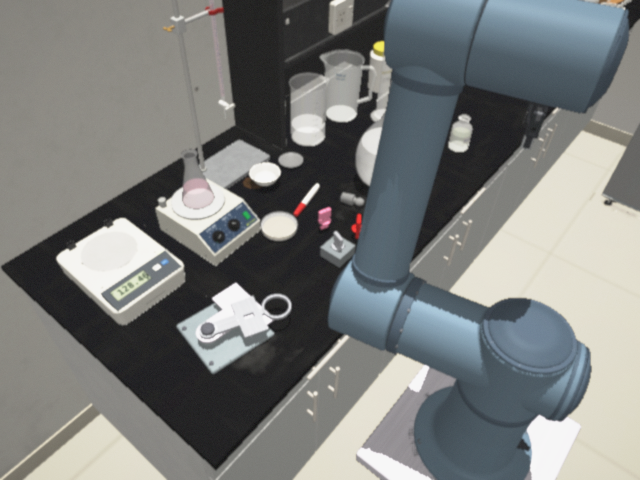

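View pics/top0.png

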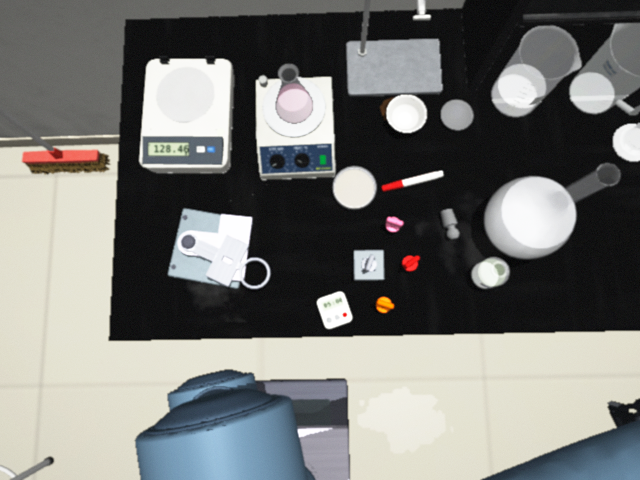

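View pics/wrist0.png

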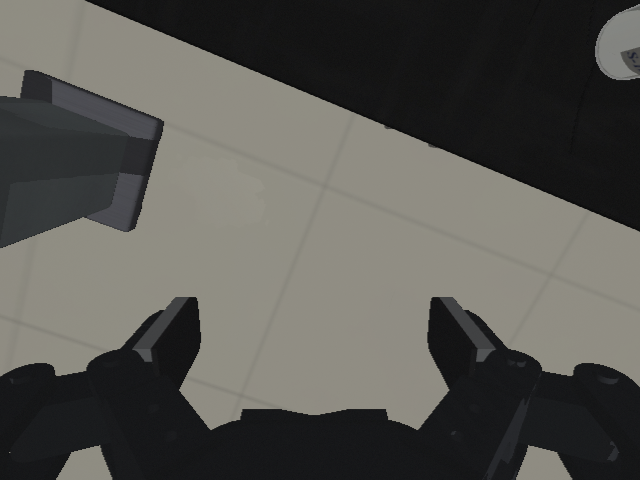

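```bash
python3 - <<'E'
from h import *
crop("top0",330,230,430,320,7,"c_screw"); crop("top0",155,195,285,300,6,"c_stand")
D=load("top0")
for u,v in[(369,263),(358,255),(380,275),(335,310),(188,242),(228,260),(355,188),(490,273),(412,180),(256,273)]: print(u,v,pt(D,u,v))
E
```

```text
369 263 [ 0.47554975 -0.20949847  0.06769814]
358 255 [ 0.49718006 -0.19020486  0.03084902]
380 275 [ 0.45455547 -0.23398136  0.03087622]
335 310 [ 0.3856815  -0.13959672  0.01587962]
188 242 [0.52997145 0.15984956 0.0514284 ]
228 260 [0.49255948 0.07968038 0.03639008]
355 188 [ 0.64511947 -0.18962962  0.01551899]
490 273 [ 0.4481985  -0.44135893  0.08639001]
412 180 [ 0.65998641 -0.31322772  0.01379135]
256 273 [4.67903010e-01 2.67443554e-02 3.69244727e-04]
```

View pics/c_screw.png

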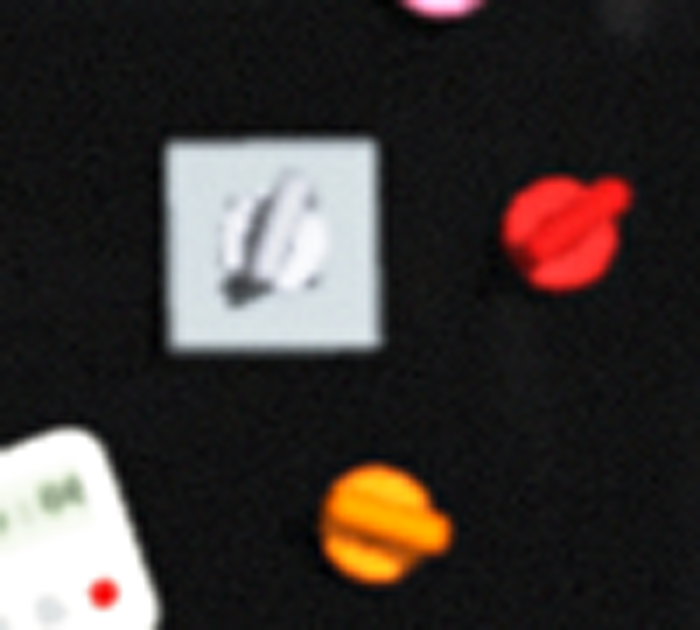

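View pics/c_stand.png

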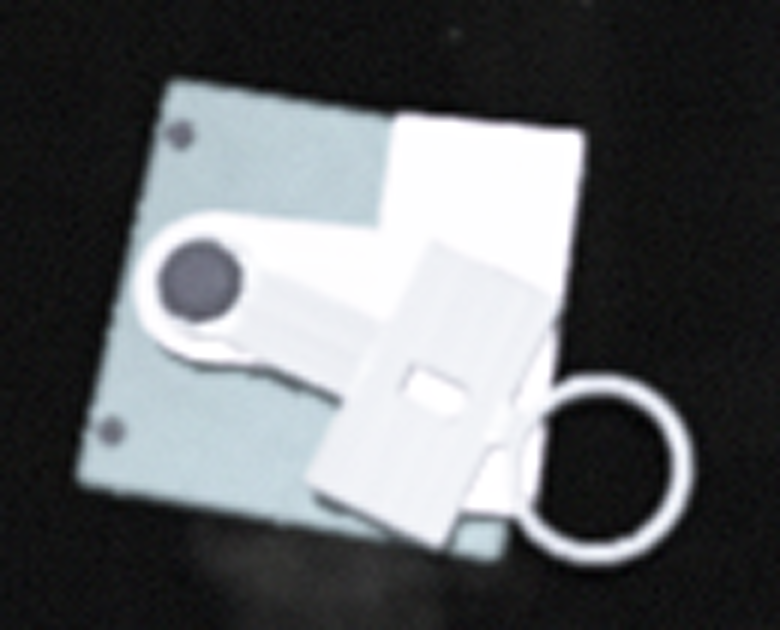

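Call:
step_arm:
  steps:
    - [0,0,6.5,0,0,0,100]
    - [0,0,6.5,0,0,0,100]
    - [0,0,6.5,0,0,0,100]
    - [0,0,6.5,0,0,0,100]
    - [0,0,6.5,0,0,0,100]
    - [0,0,6.5,0,0,0,100]
    - [0,0,4.2,0,0,0,100]

```text
time: 0.73
ee_pos: [0.2373, -0.6049, 0.2146]
ee_rot: [[0.927, -0.376, -0.0], [-0.376, -0.927, 0.001], [-0.001, -0.001, -1.0]]
wrist_force: [-0.6, 0.0, -0.1]
width: 0.0855
```

Call:
step_arm:
  steps:
    - [0,0,0,0.0055,-0.0326,0.0036,100]
    - [0,0,0,0.0055,-0.0326,0.0036,100]
    - [0,0,0,0.0055,-0.0326,0.0036,100]
    - [0,0,0,0.0055,-0.0326,0.0036,100]
    - [0,0,0,0.0055,-0.0326,0.0036,100]
    - [0,0,0,0.0055,-0.0326,0.0036,100]
    - [0,0,0,0.0055,-0.0326,0.0036,100]
    - [0,0,0,0.0055,-0.0326,0.0036,100]
    - [0,0,0,0.0055,-0.0326,0.0036,100]
    - [0,0,0,0.0055,-0.0326,0.0036,100]
    - [0,0,0,0.0055,-0.0326,0.0036,100]
    - [0,0,0,0.0055,-0.0326,0.0036,100]
    - [0,0,0,0.0055,-0.0326,0.0036,100]
    - [0,0,0,0.0055,-0.0326,0.0036,100]
    - [0,0,0,0,0,0,100]
    - [0,0,0,0,0,0,100]

```text
time: 2.07
ee_pos: [0.4785, -0.2084, 0.1642]
ee_rot: [[0.93, -0.368, -0.001], [-0.368, -0.93, 0.0], [-0.001, -0.0, -1.0]]
wrist_force: [-0.3, -0.3, -0.7]
width: 0.0856
```

```bash
python3 - <<'E'
from h import *
snap("wrist","w1");o=get_obs();print(o["time"],o["joints"],o["ee_pos"],o["ee_rot"],o["wrist_force"])
E
```

```text
2.1167 [-6.30077321e-01 -2.57273776e-03  1.92573609e+00 -3.26922392e-04
  1.21888993e+00  1.31966353e+00] [ 0.47820543 -0.20946641  0.16446162] [[ 9.29097177e-01 -3.69835273e-01 -5.52987180e-04]
 [-3.69835317e-01 -9.29097324e-01  2.34365932e-05]
 [-5.22446588e-04  1.82739317e-04 -9.99999847e-01]] [0.90780103 0.03275233 1.05637012]
```

View pics/w1.png

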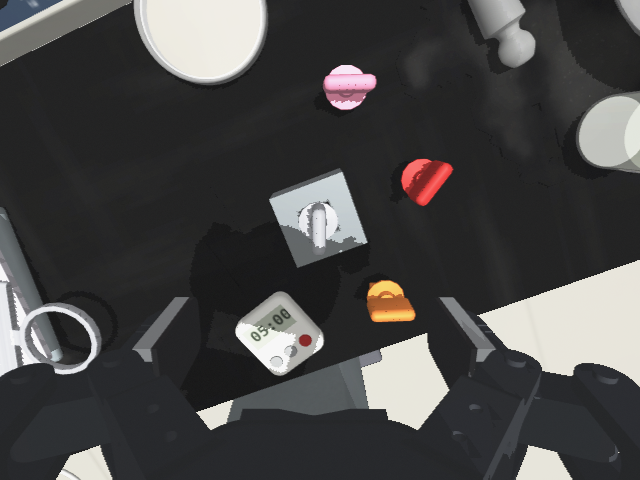

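```bash
python3 - <<'E'
from h import *
crop("w1",265,160,375,275,6,"w1c")
D=load("w1");print(D["K"])
d=D["depth"]
for v in range(196,256,4): print(v,[int(1000*pt(D,u,v)[2]) for u in range(304,338,2)])
E
```

```text
[[383.64177361   0.         313.6680763 ]
 [  0.         383.64177361 236.51226538]
 [  0.           0.           1.        ]]
196 [28, 28, 29, 27, 29, 30, 29, 29, 29, 29, 29, 30, 29, 28, 322, 29, 29]
200 [29, 29, 29, 30, 28, 28, 28, 29, 29, 29, 29, 29, 27, 30, 29, 29, 29]
204 [28, 28, 29, 32, 32, 45, 49, 49, 49, 45, 32, 33, 0, 28, 29, 29, 30]
208 [32, 31, 31, 32, 50, 58, 61, 63, 62, 59, 55, 32, 31, 32, 31, 29, 29]
212 [32, 31, 32, 33, 63, 67, 66, 66, 66, 66, 65, 34, 33, 33, 32, 33, 29]
216 [32, 32, 31, 33, 64, 66, 66, 67, 66, 66, 66, 33, 34, 32, 33, 32, 31]
220 [31, 33, 32, 37, 65, 67, 67, 67, 67, 67, 66, 35, 32, 33, 33, 33, 32]
224 [33, 32, 32, 38, 63, 66, 67, 67, 66, 67, 66, 36, 32, 33, 32, 32, 32]
228 [31, 31, 33, 32, 64, 66, 66, 67, 68, 66, 65, 33, 32, 32, 32, 33, 21]
232 [31, 31, 32, 31, 64, 67, 66, 69, 67, 65, 65, 31, 32, 33, 32, 28, 29]
236 [29, 31, 31, 33, 65, 66, 65, 68, 67, 65, 65, 32, 32, 29, 29, 30, 30]
240 [29, 27, 29, 27, 64, 66, 66, 68, 67, 67, 64, 28, 29, 28, 29, 29, 322]
244 [29, 30, 29, 29, 64, 65, 66, 67, 66, 66, 65, 29, 29, 28, 28, 29, 29]
248 [30, 28, 29, 28, 65, 66, 67, 67, 67, 65, 65, 29, 30, 30, 29, 28, 29]
252 [28, 29, 29, 27, 28, 66, 66, 67, 67, 66, 63, 29, 28, 30, 29, 28, 29]
```

View pics/w1c.png

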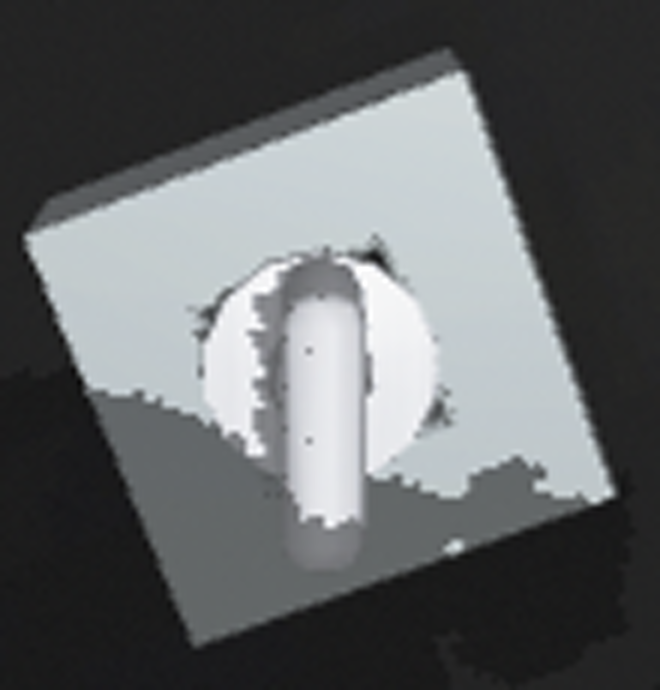

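```bash
python3 - <<'E'
from h import *
D=load("w1")
P=np.array([pt(D,u,v) for v in range(190,265) for u in range(300,340)])
m=(P[:,2]>.062)&(P[:,2]<.075);W=P[m][:,:2]
r=cv2.minAreaRect((W*1e4).astype(np.float32));print(r,len(W))
c=W.mean(0);_,s,V=np.linalg.svd(W-c);print(c,V[0],np.arctan2(V[0,1],V[0,0])%np.pi-np.pi)
# washer disc
Pw=P[(P[:,2]>.0305)&(P[:,2]<.036)]
print(Pw.mean(0))
# side edges in image -> holder
P=np.array([pt(D,u,v) for v in range(160,275) for u in range(260,375)])
H=P[(P[:,2]>.025)&(P[:,2]<.034)];r=cv2.minAreaRect((H[:,:2]*1e4).astype(np.float32));print("holder",r)
E
```

```text
((4764.0390625, -2117.006103515625), (92.05117797851562, 325.87554931640625), 68.40379333496094) 626
[ 0.47687895 -0.2118053 ] [-0.92958177  0.36861596] -0.3775196979036073
[ 0.47621809 -0.21171932  0.03257873]
holder ((4752.57568359375, -2115.832763671875), (601.2093505859375, 606.2356567382812), 89.01239776611328)
```

Call:
step_arm:
  steps:
    - [0,0,0,-0.001,0.0028,0.01,40]
    - [0,0,0,0,0,0.02,40]
    - [0,0,0,0,0,0.02,40]
    - [0,0,0,0,0,0.015,40]
    - [0,0,0,0,0,0,40]
    - [0,0,0,0,0,0,40]

```text
time: 2.62
ee_pos: [0.4751, -0.2127, 0.0987]
ee_rot: [[0.928, -0.373, -0.002], [-0.373, -0.928, 0.001], [-0.002, -0.0, -1.0]]
wrist_force: [0.2, -0.4, 0.3]
width: 0.034
```

```bash
python3 - <<'E'
from h import *
snap("wrist","w2");o=get_obs();print(o["time"],o["ee_pos"],o["wrist_force"],o["width"])
E
```

```text
2.6667 [ 0.47598337 -0.21310433  0.09989921] [ 0.4558172  -0.39938627  0.69882407] 0.03432203296597702
```

View pics/w2.png

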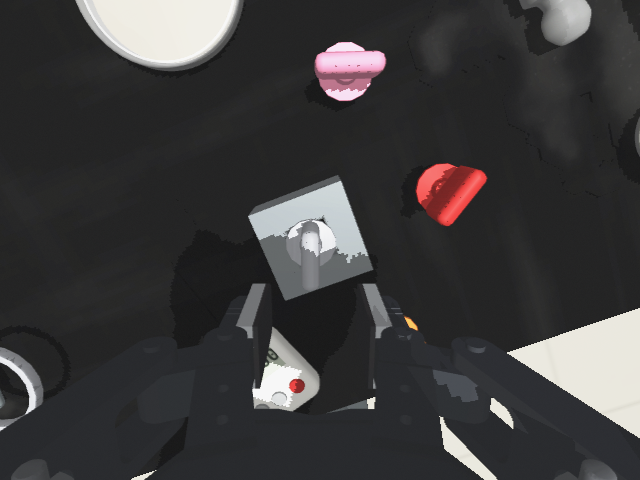

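```bash
python3 - <<'E'
from h import *
D=load("w2")
P=np.array([pt(D,u,v) for v in range(200,300) for u in range(285,335)])
W=P[(P[:,2]>.062)&(P[:,2]<.075)][:,:2]
r=cv2.minAreaRect((W*1e4).astype(np.float32));print(r,len(W),W.mean(0))
E
```

```text
((4763.52197265625, -2115.8798828125), (97.59144592285156, 336.1709289550781), 67.46000671386719) 1092 [ 0.47717859 -0.21185657]
```

Call:
step_arm:
  steps:
    - [0,0,0,0,-0.001,0.015,40]
    - [0,0,0,0,0,0.015,40]
    - [0,0,0,0,0,0.015,40]
    - [0,0,0,0,0,0,40]
    - [0,0,0,0,0,0,0]
    - [0,0,0,0,0,0,0]
    - [0,0,0,0,0,0,0]
    - [0,0,0,0,0,0,0]
    - [0,0,0,0,0,0,0]
  force: 50

```text
time: 3.42
ee_pos: [0.4771, -0.2116, 0.0556]
ee_rot: [[0.929, -0.371, 0.001], [-0.371, -0.929, -0.001], [0.002, 0.0, -1.0]]
wrist_force: [-0.6, 0.0, -0.1]
width: -0.0002
```

```bash
python3 - <<'E'
from h import *
snap("wrist","w3");o=get_obs();print(o["time"],o["ee_pos"],o["wrist_force"],o["width"])
E
```

```text
3.4667 [ 0.47698784 -0.2114342   0.05533399] [-0.31508255  0.63734561  0.73271555] -3.032738537662501e-06
```

View pics/w3.png

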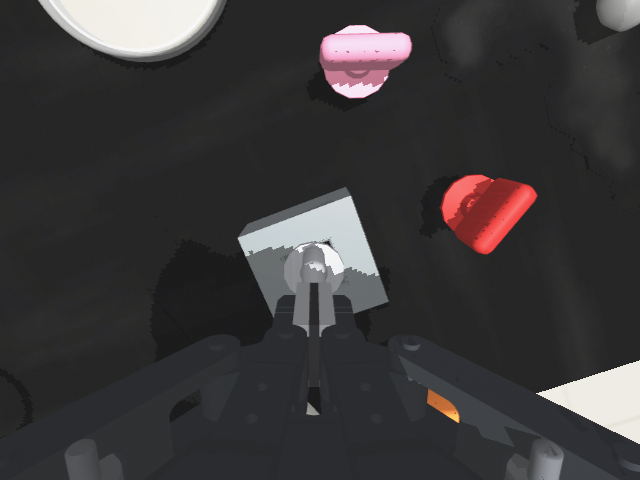

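```bash
python3 - <<'E'
from h import *
D=load("w3");o=get_obs()
K,R,t=D["K"],D["R"],D["t"]
def proj(p):
    q=R.T@(p-t); return K[0,2]+K[0,0]*q[0]/-q[2],K[1,2]-K[1,1]*q[1]/-q[2]
E=o["ee_rot"];p=o["ee_pos"]
for l in[(0,0,0),(0,0,.014),(0,0,-.005),(.011,.005,.014),(.011,.005,0),(-.011,.005,0)]: print(l,proj(p+E@np.array(l)))
for v in range(240,400,8): print(v,[tuple((1000*(E.T@(pt(D,u,v)-p))).round().astype(int)) for u in (303,308,314,320,326)])
crop("w3",250,180,390,320,5,"w3c")
E
```

```text
(0, 0, 0) (np.float64(312.7764450200511), np.float64(287.6549352322574))
(0, 0, 0.014) (np.float64(312.8023826021867), np.float64(276.07187446116643))
(0, 0, -0.005) (np.float64(312.7661606744177), np.float64(292.2476609474064))
(0.011, 0.005, 0.014) (np.float64(323.32907197337494), np.float64(254.28955678928145))
(0.011, 0.005, 0) (np.float64(324.14805704063394), np.float64(264.32726446621604))
(-0.011, 0.005, 0) (np.float64(323.8638574865536), np.float64(310.1454014661637))
240 [(np.int64(15), np.int64(-5), np.int64(25)), (np.int64(15), np.int64(-2), np.int64(26)), (np.int64(14), np.int64(1), np.int64(27)), (np.int64(14), np.int64(4), np.int64(26)), (np.int64(14), np.int64(7), np.int64(26))]
248 [(np.int64(12), np.int64(-5), np.int64(22)), (np.int64(15), np.int64(-2), np.int64(10)), (np.int64(16), np.int64(1), np.int64(9)), (np.int64(15), np.int64(3), np.int64(11)), (np.int64(11), np.int64(7), np.int64(23))]
256 [(np.int64(13), np.int64(-4), np.int64(5)), (np.int64(15), np.int64(-2), np.int64(-1)), (np.int64(16), np.int64(1), np.int64(-2)), (np.int64(15), np.int64(3), np.int64(-1))
[... 3173 characters left out ...]
(3), np.int64(-73))]
376 [(np.int64(1), np.int64(-3), np.int64(-65)), (np.int64(-2), np.int64(-1), np.int64(-61)), (np.int64(-7), np.int64(0), np.int64(-53)), (np.int64(-1), np.int64(2), np.int64(-61)), (np.int64(8), np.int64(3), np.int64(-75))]
384 [(np.int64(-3), np.int64(-3), np.int64(-63)), (np.int64(-4), np.int64(-1), np.int64(-61)), (np.int64(-10), np.int64(0), np.int64(-53)), (np.int64(-4), np.int64(2), np.int64(-62)), (np.int64(-2), np.int64(4), np.int64(-65))]
392 [(np.int64(-5), np.int64(-3), np.int64(-64)), (np.int64(-98), np.int64(-3), np.int64(56)), (np.int64(-98), np.int64(1), np.int64(56)), (np.int64(-6), np.int64(2), np.int64(-62)), (np.int64(-4), np.int64(4), np.int64(-65))]
```

View pics/w3c.png

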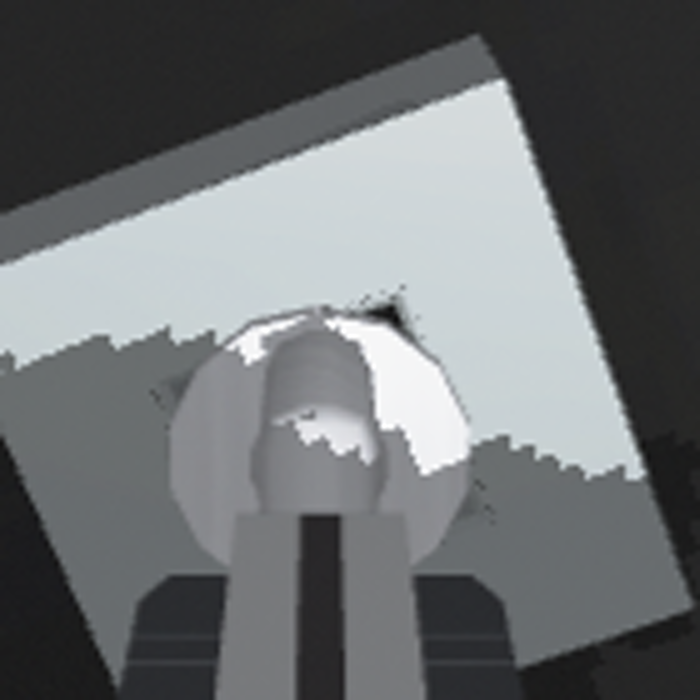

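```bash
python3 - <<'E'
from h import *
M=None
d=get_image("wrist");M=np.array(d["mount"])
def tl(D,u,v):
    K=D["K"];z=D["depth"][v,u]
    q=np.array([(u-K[0,2])/K[0,0]*z,-(v-K[1,2])/K[1,1]*z,-z,1]);return (1000*(M@q)[:3]).round(1)
for n,pts in(("w1",[(190,300),(185,310),(196,320),(195,340),(185,360),(160,345),(150,350),(140,360)]),("w2",[(260,287),(255,300),(250,320),(245,330),(262,300),(262,330)]),("w3",[(300,284),(300,287),(305,300),(299,320),(285,300),(280,310),(285,330)])):
    D=load(n)
    for u,v in pts: print(n,u,v,D["depth"][v,u],tl(D,u,v))
snap("scene","s3");crop("s3",250,150,450,330,4,"s3c");snap("top","t3");crop("t3",330,210,450,310,6,"t3c")
E
```

```text
w1 190 300 0.13511522 [  9.9 -43.2 -34. ]
w1 185 310 0.12680082 [ 10.3 -42.2 -42.5]
w1 196 320 0.14012836 [  0.7 -42.7 -31.4]
w1 195 340 0.13786042 [ -5.1 -42.4 -35.3]
w1 185 360 0.12857613 [ -6.7 -42.9 -45.4]
w1 160 345 0.10719122 [  9.8 -42.7 -63. ]
w1 150 350 0.104141176 [ 10.1 -44.2 -66.1]
w1 140 360 0.09683207 [ 11.7 -43.6 -73.2]
w2 260 287 0.14397818 [ 10.8 -19.8 -24.6]
w2 255 300 0.13316828 [ 10.7 -20.1 -35.8]
w2 250 320 0.11961662 [ 10.5 -19.6 -49.9]
w2 245 330 0.1109885 [ 11.9 -19.6 -58.5]
w2 262 300 0.13388312 [ 10.4 -17.7 -35.2]
w2 262 330 0.12700069 [  3.8 -16.8 -44.2]
w3 300 284 0.1467529 [ 10.7  -4.9 -21.7]
w3 300 287 0.14491674 [ 10.4  -4.8 -23.7]
w3 305 300 0.13352437 [ 10.5  -2.7 -35.5]
w3 299 320 0.11995363 [ 10.3  -4.3 -49.6]
w3 285 300 0.1431062 [  6.4 -10.4 -26.7]
w3 280 310 0.13546114 [  6.3 -11.6 -34.7]
w3 285 330 0.10934087 [ 12.7  -7.9 -60. ]
```

View pics/s3c.png

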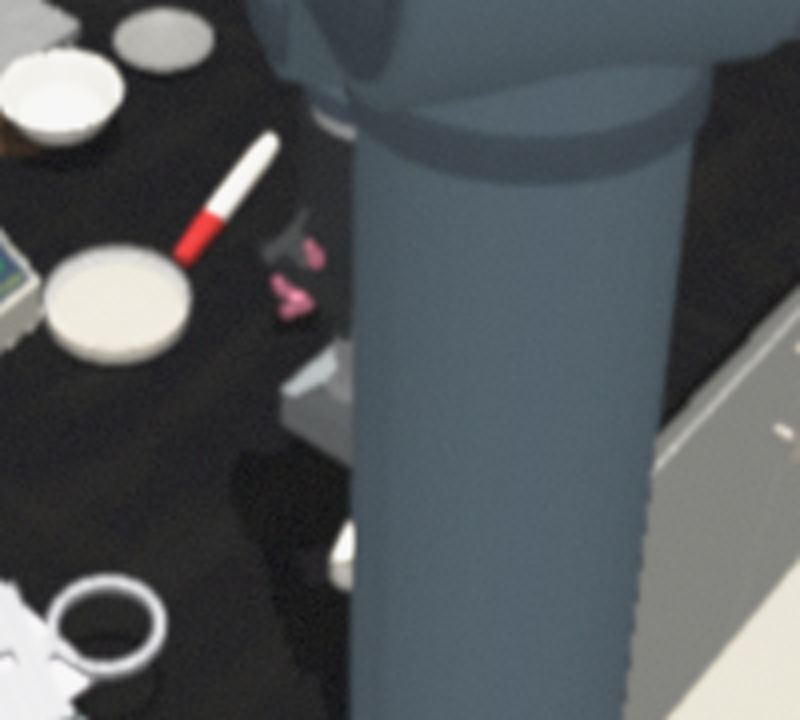

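View pics/t3c.png

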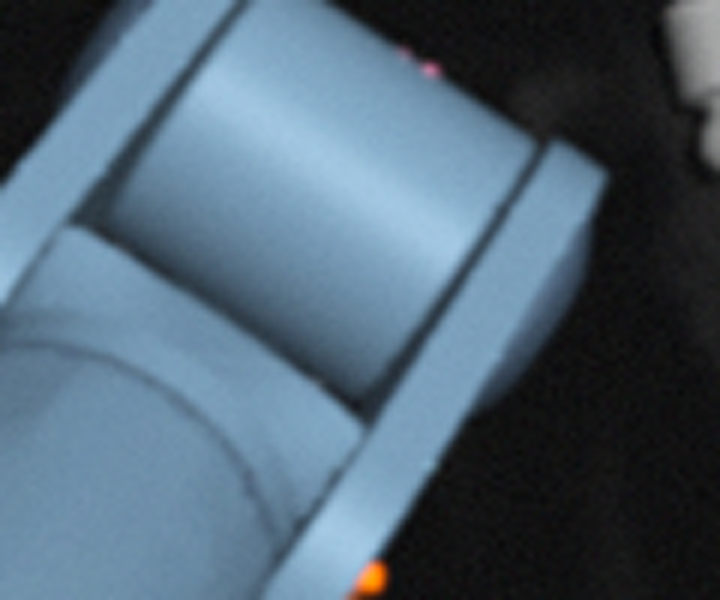

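Call:
step_arm:
  steps:
    - [0,0,0,0,0,0,40]
    - [0,0,0,0,0,0,40]
    - [0,0,0,0,0,0,40]
    - [0,0,0,0,0,0,40]
    - [0,0,0,0,0,0.01,40]
    - [0,0,0,0,0,0.005,40]
    - [0,0,0,0,0,0,40]

```text
time: 4.2
ee_pos: [0.4754, -0.2103, 0.0378]
ee_rot: [[0.929, -0.371, -0.003], [-0.371, -0.929, 0.002], [-0.003, -0.001, -1.0]]
wrist_force: [-0.4, -0.7, -0.6]
width: 0.034
```

```bash
python3 - <<'E'
from h import *
snap("wrist","w4");o=get_obs();print(o["time"],o["ee_pos"],o["wrist_force"],o["width"])
crop("w4",200,150,420,350,3.5,"w4c")
E
```

```text
4.25 [ 0.47574969 -0.21055496  0.03835524] [ 0.57816636 -0.41213811  0.18950712] 0.03412372117201391
```

View pics/w4c.png

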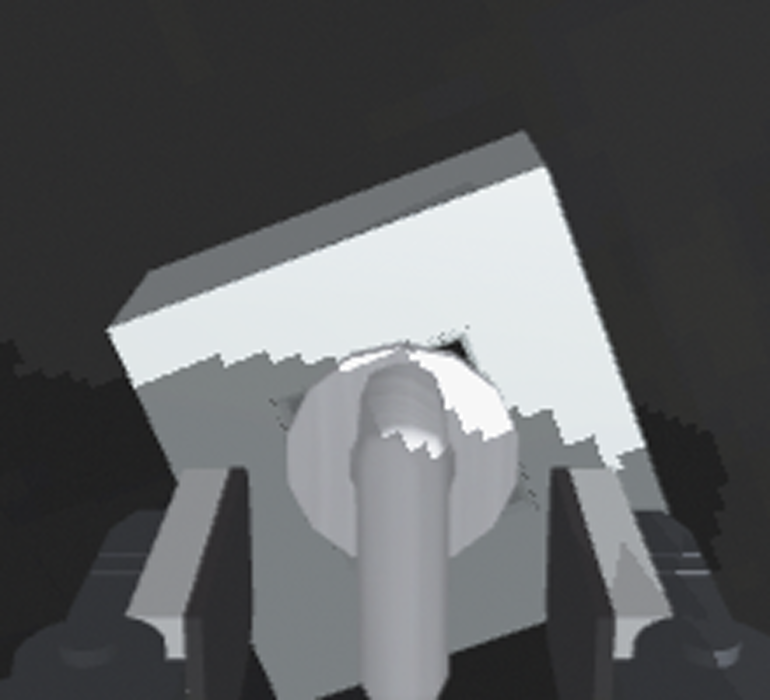

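Call:
step_arm:
  steps:
    - [0,0,0,0,0,0.006,40]
    - [0,0,0,0,0,0.006,40]
    - [0,0,0,0,0,0,40]
    - [0,0,0,0,0,0,0]
    - [0,0,0,0,0,0,0]
    - [0,0,0,0,0,0,0]
    - [0,0,0,0,0,0,0]
    - [0,0,0,0,0,0,0]
  force: 60

```text
time: 4.92
ee_pos: [0.4767, -0.2113, 0.0278]
ee_rot: [[0.929, -0.371, 0.0], [-0.371, -0.929, -0.0], [0.0, 0.0, -1.0]]
wrist_force: [0.2, -0.5, -0.9]
width: 0.0088
```

```bash
python3 - <<'E'
from h import *
snap("wrist","w5");o=get_obs();print(o["time"],o["ee_pos"],o["wrist_force"],o["width"])
crop("w5",200,150,420,350,3.5,"w5c")
E
```

```text
4.9667 [ 0.47673801 -0.21124589  0.02783605] [-0.35301375  0.19875177  0.73052921] 0.009130754791931176
```

View pics/w5c.png

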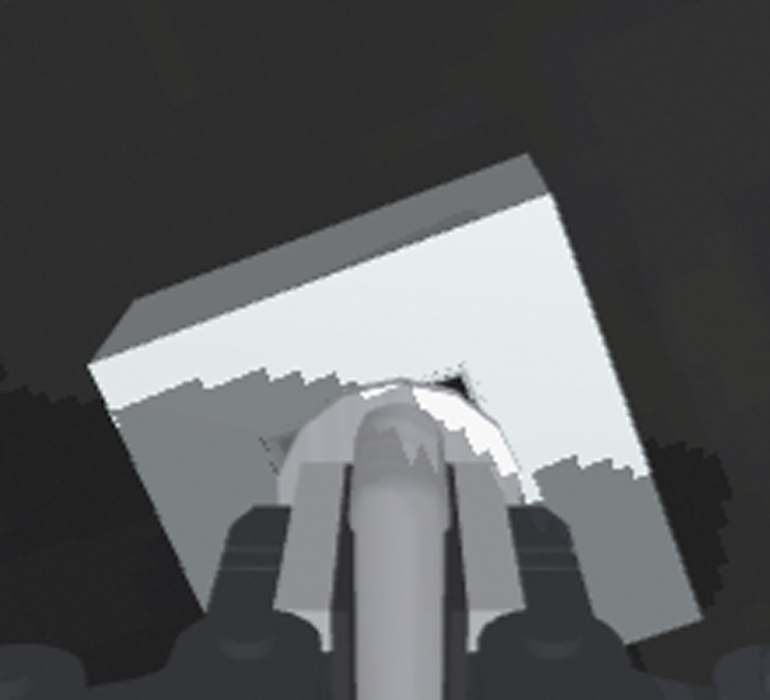

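Call:
step_arm:
  steps:
    - [0,0,0,0,0,-0.01,0]
    - [0,0,0,0,0,-0.02,0]
    - [0,0,0,0,0,-0.02,0]
    - [0,0,0,0,0,-0.025,0]
    - [0,0,0,0,0,-0.025,0]
    - [0,0,-6,0,0,0,0]
    - [0,0,-6,0,0,0,0]
    - [0,0,-6,0,0,0,0]
    - [0,0,-6,0,0,0,0]
    - [0,0,-6,0,0,0,0]
    - [0,0,-6,0,0,0,0]
    - [0,0,-6,0,0,0,0]
    - [0,0,-6,0,0,0,0]
    - [0,0,-6,0,0,0,0]
    - [0,0,-6,0,0,0,0]
    - [0,0,-6,0,0,0,0]
    - [0,0,-6,0,0,0,0]
    - [0,0,-6,0,0,0,0]
    - [0,0,-6,0,0,0,0]
    - [0,0,-3,0,0,0,0]

```text
time: 6.63
ee_pos: [0.4766, -0.2111, 0.1283]
ee_rot: [[0.415, 0.91, 0.0], [0.91, -0.415, -0.0], [-0.0, 0.0, -1.0]]
wrist_force: [0.4, -0.2, -1.3]
width: 0.0084
```

Call:
step_arm:
  steps:
    - [0,0,0,0.0251,-0.0134,0,0]
    - [0,0,0,0.0251,-0.0134,0,0]
    - [0,0,0,0.0251,-0.0134,0,0]
    - [0,0,0,0.0251,-0.0134,0,0]
    - [0,0,0,0.0251,-0.0134,0,0]
    - [0,0,0,0.0251,-0.0134,0,0]
    - [0,0,0,0.0251,-0.0134,0,0]
    - [0,0,0,0.0251,-0.0134,0,0]
    - [0,0,0,0,0,0,0]
    - [0,0,0,0,0,0,0]

```text
time: 7.47
ee_pos: [0.4633, 0.0171, 0.1282]
ee_rot: [[0.417, 0.909, 0.001], [0.909, -0.417, -0.0], [-0.0, 0.001, -1.0]]
wrist_force: [-0.3, -0.3, -1.5]
width: 0.0085
```

```bash
python3 - <<'E'
from h import *
snap("wrist","w6");o=get_obs();print(o["time"],o["joints"],o["ee_pos"],o["ee_rot"],o["wrist_force"],o["width"])
E
```

```text
7.5167 [-2.10122885e-01 -1.01455800e-01  2.09249196e+00 -3.65568429e-04
  1.14972181e+00  2.21391374e-01] [0.46357819 0.01617231 0.12824269] [[ 4.18111183e-01  9.08395553e-01  7.46758980e-04]
 [ 9.08395849e-01 -4.18110908e-01 -5.00401351e-04]
 [-1.42334287e-04  8.87576158e-04 -9.99999596e-01]] [ 0.01051884  0.21646772 -1.29749393] 0.008843327376305315
```

View pics/w6.png

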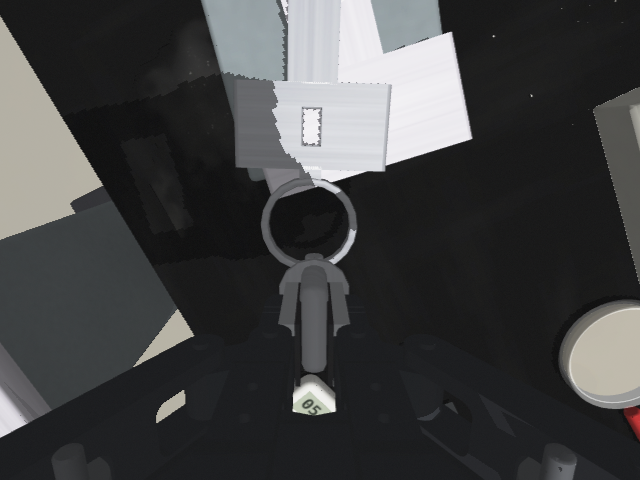

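```bash
python3 - <<'E'
from h import *
crop("w6",225,70,405,190,4.4,"w6a"); crop("w6",260,240,370,380,5,"w6b")
E
```

```text
(no output)
```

View pics/w6a.png

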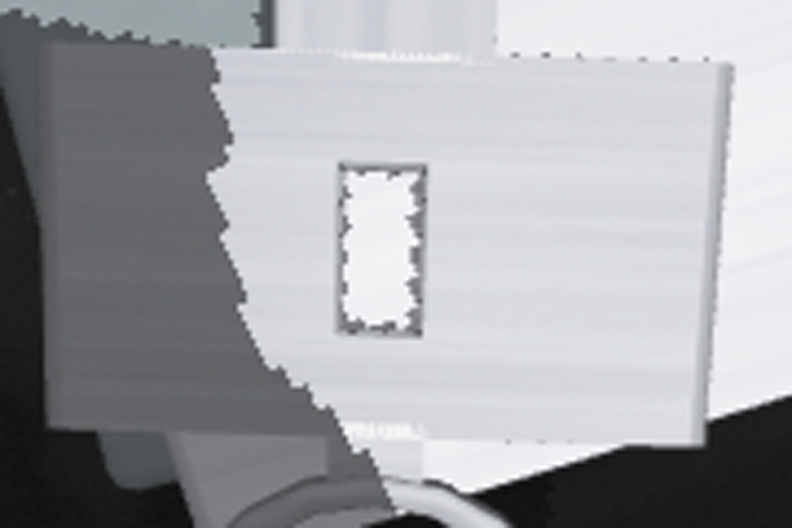

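View pics/w6b.png

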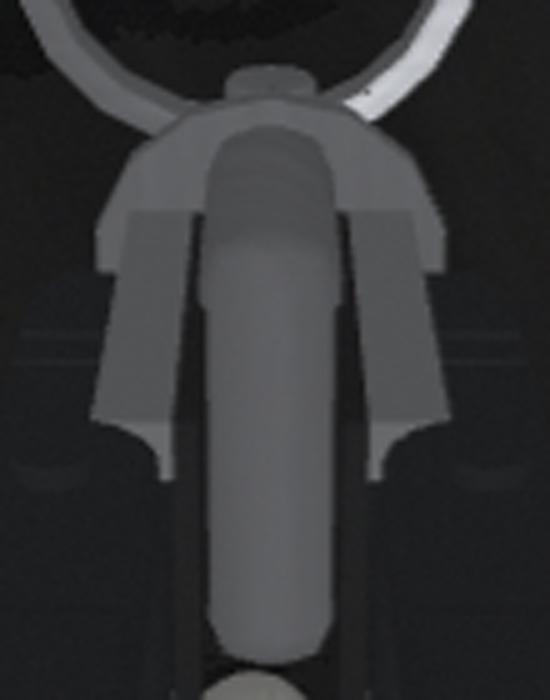

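```bash
python3 - <<'E'
from h import *
D=load("w6");d=get_image("wrist");M=np.array(d["mount"]);o=get_obs()
p=o["ee_pos"];E=o["ee_rot"]
c=np.array([(340,162),(427,163),(421,335),(338,333)])/4.4+[225,70]-0.4
W=np.array([pt(D,u,v,.041) for u,v in c]);L=(W-p)@E
print("slot tool",L*1000);print("c",L.mean(0)*1000,"world",W.mean(0))
e=(W[0]+W[1]-W[2]-W[3]);print("sizes",np.linalg.norm(W[0]-W[1]),np.linalg.norm(W[1]-W[2]),"arm dir yaw mod",np.arctan2(e[1],e[0]))
e2=L[0]+L[1]-L[2]-L[3];print("slot angle in tool deg",np.degrees(np.arctan2(e2[1],e2[0])))
K=D["K"]
uu,vv=np.meshgrid(np.arange(260,370),np.arange(245,375))
P=np.array([(pt(D,u,v)-p)@E for u,v in zip(uu.ravel(),vv.ravel())])*1000
Q=P.reshape(uu.shape+(3,))
for v in range(248,375,4): 
    r=Q[v-245]; print(v,[tuple(r[u-260].round(0).astype(int).tolist()) for u in (285,300,304,308,314,320,326,345)])
E
```

```text
slot tool [[82.11006402 -8.75854383 87.18295743]
 [81.99662581  3.23515837 87.19311067]
 [58.89928695  2.54858688 87.19524777]
 [59.15832142 -9.19960536 87.18528497]]
c [70.54107455 -3.04360099 87.18915021] world [0.49057447 0.08089663 0.041     ]
sizes 0.011994242943853189 0.023107540917235866 arm dir yaw mod 1.11366193585495
slot angle in tool deg 1.4027576895926837
248 [(-21, -24, 129), (-21, -12, 128), (-21, -9, 129), (-21, -6, 129), (-21, -1, 130), (-21, 4, 130), (-21, 8, 130), (-8, 19, 86)]
252 [(-24, -24, 129), (-24, -12, 129), (-24, -9, 130), (-24, -6, 128), (-24, -1, 129), (-24, 3, 128), (-24, 8, 129), (-10, 20, 86)]
256 [(-14, -21, 89), (-27, -12, 129), (-28, -9, 129), (10, -4, 16), (11, -1, 15), (10, 2, 16), (-27, 8, 129), (-27, 23, 128)]
260 [(-16, -21, 87), (-19, -11, 95), (15, -6, -2), (16, -4, -5), (15, -1, -4), (15, 1, -3), (15, 4, -2), (-31, 23, 129)]
264 [(-19, -21, 86), (14, -7, -5), (14, -6, -4), (14, -4, -5), (13, -1, -4), (14, 1, -5), (14, 4, -5), (-34, 23, 129)]
268 [(-38, -24, 129), (12, -7, -5), (16, -5, -16), (17, -4, -19), (18, -1, -19), (17, 1, -17), (12, 
[... 2489 characters left out ...]
-39), (-6, -1, -40), (-7, 1, -39), (-7, 3, -38), (13, 7, -69)]
356 [(12, -9, -71), (-3, -6, -48), (-9, -5, -38), (-7, -3, -40), (-8, -1, -40), (-9, 1, -39), (-8, 3, -39), (12, 7, -70)]
360 [(13, -9, -74), (-4, -6, -48), (-10, -5, -39), (-10, -3, -39), (-10, -1, -39), (-10, 1, -38), (-9, 3, -40), (13, 7, -73)]
364 [(16, -8, -80), (-5, -6, -48), (-12, -5, -38), (-11, -3, -40), (-12, -1, -39), (-12, 1, -38), (-125, 9, 129), (18, 6, -82)]
368 [(16, -8, -81), (-6, -6, -49), (-14, -5, -38), (-12, -3, -40), (-13, -1, -39), (-14, 1, -38), (-128, 9, 128), (69, -1, -158)]
372 [(15, -8, -82), (-7, -6, -50), (-132, -10, 128), (-133, -6, 129), (-15, -1, -38), (-132, 4, 128), (-133, 9, 129), (18, 5, -86)]
```

Call:
step_arm:
  steps:
    - [0,0,0,0.0175,-0.0006,0,0]
    - [0,0,0,0.0175,-0.0006,0,0]
    - [0,0,0,0.0175,-0.0006,0,0]
    - [0,0,0,0.0178,-0.0005,0,0]
    - [0,0,1.5,0,0,0,0]
    - [0,0,0,0,0,0.02,0]
    - [0,0,0,0,0,0.02,0]
    - [0,0,0,0,0,0.015,0]
    - [0,0,0,0,0,0.005,0]
    - [0,0,0,0,0,0,0]
    - [0,0,0,0,0,0,0]

```text
time: 8.48
ee_pos: [0.4915, 0.0801, 0.0683]
ee_rot: [[0.444, 0.896, 0.001], [0.896, -0.444, -0.0], [0.0, 0.001, -1.0]]
wrist_force: [0.1, 0.0, -0.6]
width: 0.009
```

```bash
python3 - <<'E'
from h import *
snap("wrist","w7");o=get_obs();print(o["time"],o["ee_pos"],o["ee_rot"],o["wrist_force"],o["width"])
crop("w7",240,190,390,330,5,"w7c");snap("scene","s7");snap("top","t7")
crop("s7",150,250,320,370,4.7,"s7c")
E
```

```text
8.5333 [0.49186975 0.08025143 0.0687822 ] [[ 4.43645840e-01  8.96200346e-01  1.81878646e-03]
 [ 8.96201947e-01 -4.43646306e-01 -1.60671287e-04]
 [ 6.62904232e-04  1.70128111e-03 -9.99998333e-01]] [-0.47795837 -0.19518645 -0.48902175] 0.008590552399792731
```

View pics/w7c.png

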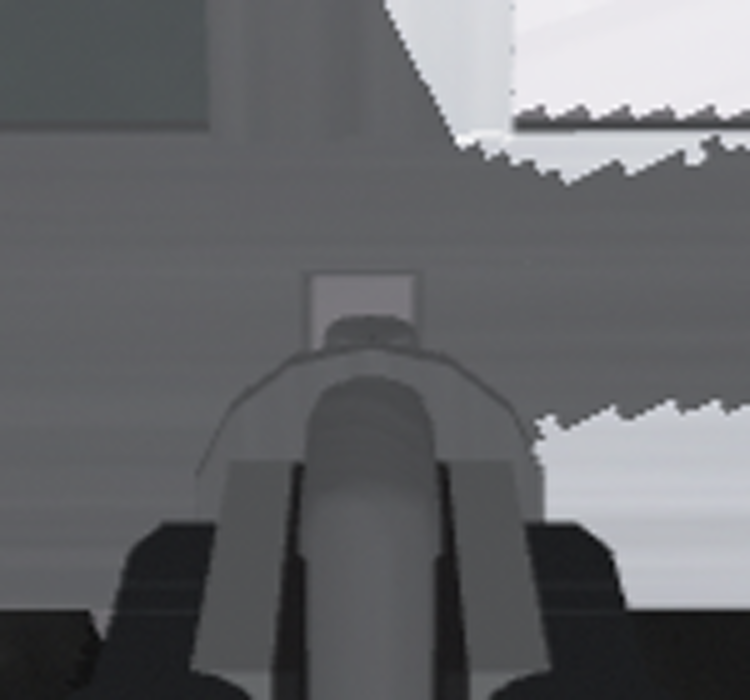

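View pics/s7c.png

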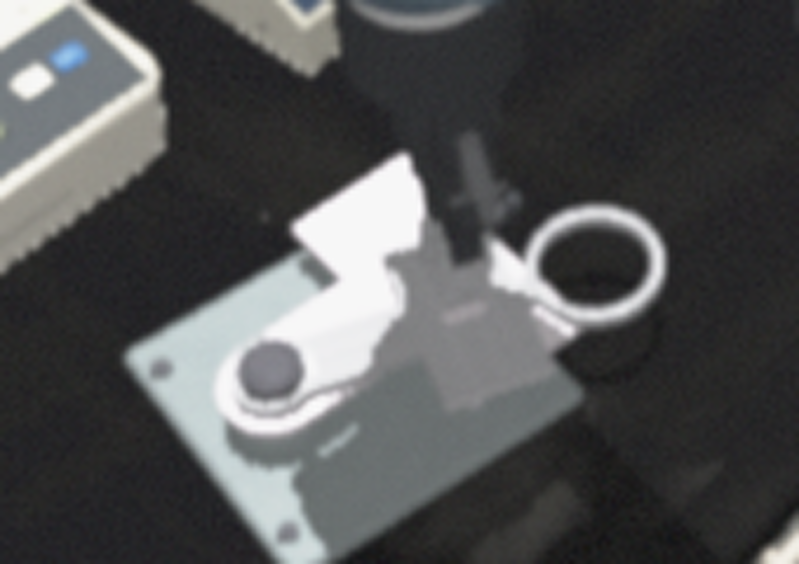

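```bash
python3 - <<'E'
from h import *
D=load("w7");o=get_obs();p=o["ee_pos"];E=o["ee_rot"];print(p)
def tl(cu,cv,zt):
    u,v=cu/5+240-.4,cv/5+190-.4
    P=pt(D,u,v,p[2]-zt); return ((P-p)@E*1000).round(2)
for c in[(303,270),(422,270),(310,275),(415,275)]: print("slot",tl(*c,p[2]-.041))
print("slot left/right lower",tl(303,345,p[2]-.041),tl(420,345,p[2]-.041))
print("pin top",tl(371,317,.0133),"pin sides at axis",tl(325,340,.0178),tl(418,340,.0178))
print("washer rim top edge x", tl(375,345,-.0047+0.003), "L/R",tl(197,475,-.0017),tl(544,475,-.0017))
print("wing sides",tl(308,410,-.012),tl(436,410,-.012))
# pad edges for arm angle
E
```

```text
[0.49198043 0.08051573 0.06901449]
slot [11.53 -7.6  28.01]
slot [11.51  4.41 28.04]
slot [11.   -6.9  28.01]
slot [10.98  3.7  28.03]
slot left/right lower [ 3.54 -7.7  28.  ] [ 3.52  4.24 28.03]
pin top [11.36 -0.71 13.31] pin sides at axis [ 7.57 -5.16 17.8 ] [ 7.55  3.8  17.82]
washer rim top edge x [13.77 -0.34 -1.69] L/R [  1.82 -15.91  -1.73] [ 1.74 14.4  -1.67]
wing sides [ 11.79  -5.76 -12.  ] [ 11.76   4.58 -11.98]
```

Call:
step_arm:
  steps:
    - [0,0,0,-0.0005,-0.0009,0,0]
    - [0,0,0,0,0,0.0025,0]
    - [0,0,0,0,0,0.0015,0]
    - [0,0,0,0,0,0.001,0]
    - [0,0,0,0,0,0.0005,0]
    - [0,0,0,0,0,0.0005,0]
    - [0,0,0,0,0,0,0]

```text
time: 9.22
ee_pos: [0.4899, 0.0809, 0.0617]
ee_rot: [[0.443, 0.897, 0.0], [0.897, -0.443, 0.0], [0.0, 0.0, -1.0]]
wrist_force: [0.8, 1.9, -1.3]
width: 0.009
```

Call:
step_arm:
  steps:
    - [0,0,0,0,0,0.0005,0]
    - [0,0,0,0,0,0.0005,0]
    - [0,0,0,0,0,0,0]

```text
time: 9.47
ee_pos: [0.49, 0.0809, 0.0608]
ee_rot: [[0.443, 0.897, 0.0], [0.897, -0.443, 0.0], [0.0, 0.0, -1.0]]
wrist_force: [0.5, 1.9, 0.4]
width: 0.0088
```

Call:
step_arm:
  steps:
    - [0,0,0,0.0004,0,0.0005,0]
    - [0,0,0,0,0,0.001,0]
    - [0,0,0,0,0,0.001,0]
    - [0,0,0,0,0,0,0]

```text
time: 9.8
ee_pos: [0.49, 0.081, 0.058]
ee_rot: [[0.443, 0.897, -0.0], [0.897, -0.443, -0.0], [-0.0, 0.0, -1.0]]
wrist_force: [1.5, 1.0, -1.4]
width: 0.0089
```

Call:
step_arm:
  steps:
    - [0,0,0,0,0,0.0005,0]
    - [0,0,0,0,0,0.0005,0]
    - [0,0,0,0,0,0,0]

```text
time: 10.05
ee_pos: [0.49, 0.0811, 0.0571]
ee_rot: [[0.443, 0.897, -0.0], [0.897, -0.443, -0.0], [-0.0, -0.0, -1.0]]
wrist_force: [2.1, -1.5, -2.2]
width: 0.0089
```

Call:
step_arm:
  steps:
    - [0,0,0,0,0,0.0005,0]
    - [0,0,0,0,0,0,0]

```text
time: 10.22
ee_pos: [0.49, 0.0811, 0.0566]
ee_rot: [[0.443, 0.897, -0.0], [0.897, -0.443, -0.0], [-0.0, -0.0, -1.0]]
wrist_force: [0.9, -0.5, -2.1]
width: 0.0091
```

Call:
step_arm:
  steps:
    - [0,0,0,0,0,0.0005,0]
    - [0,0,0,0,0,0,0]

```text
time: 10.38
ee_pos: [0.49, 0.0811, 0.0561]
ee_rot: [[0.443, 0.897, -0.0], [0.897, -0.443, -0.0], [-0.0, -0.0, -1.0]]
wrist_force: [1.3, -1.0, 0.2]
width: 0.0087
```

```bash
python3 - <<'E'
from h import *
o=get_obs();print(o["time"],o["joints"],o["ee_pos"],o["ee_rot"],o["wrist_force"],o["wrist_torque"],o["width"])
snap("wrist","w8");crop("w8",240,190,390,330,5,"w8c");snap("scene","s8");crop("s8",150,230,320,370,4.7,"s8c")
E
```

```text
10.3833 [-6.45873530e-02  1.00657138e-01  2.04459513e+00 -4.56613836e-05
  9.96368524e-01  3.94138967e-01] [0.48996438 0.0811353  0.05612752] [[ 4.42784217e-01  8.96628204e-01 -3.05499846e-05]
 [ 8.96628203e-01 -4.42784218e-01 -3.64370859e-05]
 [-4.61975699e-05 -1.12582113e-05 -9.99999999e-01]] [ 1.28378921 -1.04781506  0.210799  ] [-0.04846634 -0.07391739 -0.06145535] 0.008710577418489882
```

View pics/w8c.png

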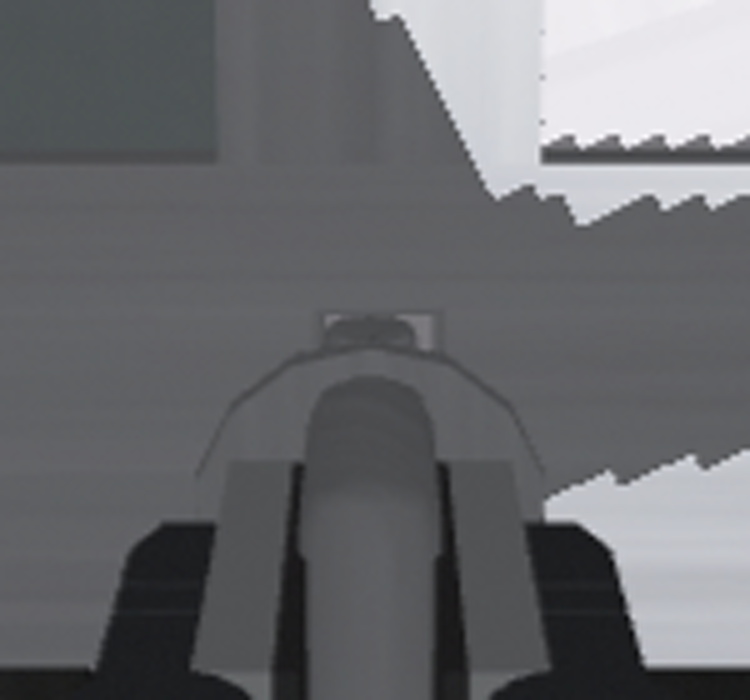

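View pics/s8c.png

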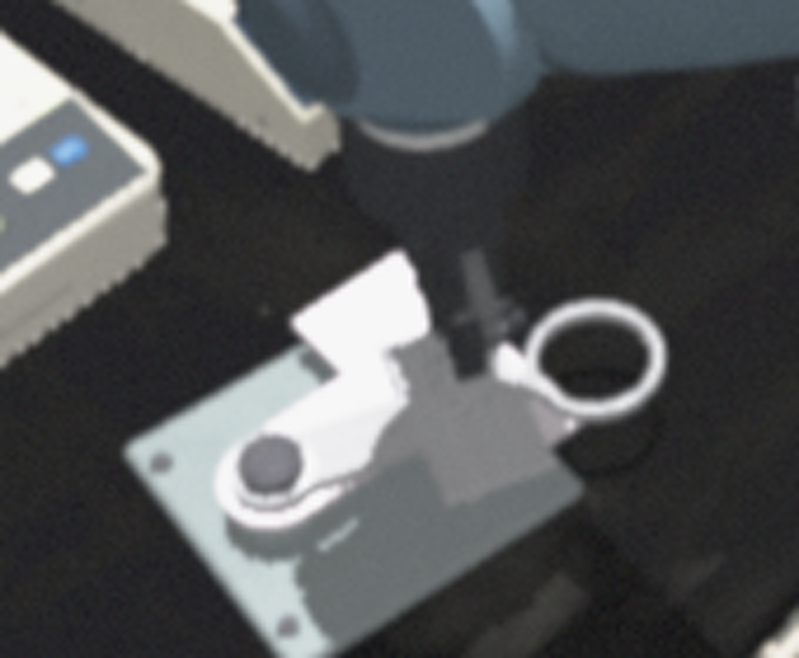

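Call:
step_arm:
  steps:
    - [0,0,0,0,0,0.0005,0]
    - [0,0,0,0,0,0,0]

```text
time: 10.65
ee_pos: [0.49, 0.0812, 0.0558]
ee_rot: [[0.443, 0.897, -0.0], [0.897, -0.443, 0.0], [-0.0, -0.0, -1.0]]
wrist_force: [0.0, 0.2, 0.6]
width: 0.0086
```

Call:
step_arm:
  steps:
    - [0,0,0,0,0,0.0003,0]
    - [0,0,0,0,0,0,0]

```text
time: 10.82
ee_pos: [0.4901, 0.0812, 0.0557]
ee_rot: [[0.443, 0.897, -0.0], [0.897, -0.443, 0.0], [-0.0, -0.0, -1.0]]
wrist_force: [-1.3, 0.8, 3.2]
width: 0.009
```

Call:
step_arm:
  steps:
    - [0,0,0,0,0,0.0003,0]
    - [0,0,0,0,0,0,0]

```text
time: 10.98
ee_pos: [0.4902, 0.0812, 0.0557]
ee_rot: [[0.443, 0.897, -0.0], [0.897, -0.443, -0.0], [-0.0, -0.0, -1.0]]
wrist_force: [-2.7, -0.1, 5.8]
width: 0.0087
```

Call:
step_arm:
  steps:
    - [0,0,-0.6,0,0.0009,0,0]
    - [0,0,-0.6,0,0.0009,0,0]
    - [0,0,-0.6,0,0.0009,0,0]
    - [0,0,-0.6,0,0.0009,0,0]

```text
time: 11.32
ee_pos: [0.4919, 0.0804, 0.0556]
ee_rot: [[0.405, 0.914, -0.004], [0.914, -0.405, 0.002], [-0.0, -0.005, -1.0]]
wrist_force: [-7.4, 3.4, 11.6]
width: 0.0085
```

```bash
cat >> h.py <<'E'
piv=np.array([.5300,.1619])
def st():
    o=get_obs();p=o["ee_pos"];E=o["ee_rot"];v=piv-p[:2]
    f=E.T@o["wrist_force"]
    print("t%.2f z%.4f yaw %.4f dir %.4f r %.4f  Ftool %s Tz %.2f w %.4f"%(o["time"],p[2],np.arctan2(E[1,0],E[0,0]),np.arctan2(v[1],v[0]),np.hypot(*v),f.round(1),o["wrist_torque"][2],o["width"]))
E
python3 -c "
from h import *
st()"
```

```text
t11.32 z0.0556 yaw 1.1542 dir 1.1337 r 0.0900  Ftool [  0.1  -8.2 -11.5] Tz -0.00 w 0.0085
```

Call:
step_arm:
  steps:
    - [0,0,0,0,0,-0.0006,0]
    - [0,0,0,0,0,0,0]

```text
time: 11.48
ee_pos: [0.4925, 0.0801, 0.0557]
ee_rot: [[0.405, 0.914, -0.002], [0.914, -0.405, 0.001], [0.0, -0.002, -1.0]]
wrist_force: [-4.7, 3.3, 6.5]
width: 0.0089
```

Call:
step_arm:
  steps:
    - [0,0,-0.6,0,0.0009,0,0]
    - [0,0,-0.6,0,0.0009,0,0]
    - [0,0,-0.6,0,0.0009,0,0]
    - [0,0,-0.6,0,0.0009,0,0]

```text
time: 11.82
ee_pos: [0.4955, 0.0788, 0.0556]
ee_rot: [[0.366, 0.931, -0.003], [0.931, -0.366, 0.001], [-0.0, -0.003, -1.0]]
wrist_force: [-5.3, 1.9, 7.3]
width: 0.0086
```

```bash
python3 -c "
from h import *
st()"
```

```text
t11.82 z0.0556 yaw 1.1963 dir 1.1774 r 0.0900  Ftool [-0.2 -5.7 -7.2] Tz -0.02 w 0.0086
```

Call:
step_arm:
  steps:
    - [0,0,-0.6,0,0.0009,-0.0001,0]
    - [0,0,-0.6,0,0.0009,0,0]
    - [0,0,-0.6,0,0.0009,0,0]
    - [0,0,-0.6,0,0.0009,0,0]
    - [0,0,-0.6,0,0.0009,0,0]

```text
time: 12.23
ee_pos: [0.4997, 0.0771, 0.0557]
ee_rot: [[0.317, 0.949, -0.003], [0.949, -0.317, 0.001], [-0.0, -0.003, -1.0]]
wrist_force: [-5.5, 1.1, 6.5]
width: 0.009
```

```bash
python3 -c "
from h import *
st()"
```

```text
t12.23 z0.0557 yaw 1.2487 dir 1.2282 r 0.0901  Ftool [-0.7 -5.6 -6.4] Tz -0.07 w 0.0090
```

Call:
step_arm:
  steps:
    - [0,0,-0.6,0,0.0009,0,0]
    - [0,0,-0.6,0,0.0009,0,0]
    - [0,0,-0.6,0,0.0009,0,0]

```text
time: 12.48
ee_pos: [0.5023, 0.0762, 0.0557]
ee_rot: [[0.287, 0.958, -0.003], [0.958, -0.287, 0.001], [-0.0, -0.003, -1.0]]
wrist_force: [-5.3, 2.5, 6.6]
width: 0.0086
```

```bash
python3 -c "
from h import *
st()"
```

```text
t12.48 z0.0557 yaw 1.2802 dir 1.2583 r 0.0901  Ftool [ 0.8 -5.8 -6.6] Tz -0.05 w 0.0086
```

Call:
step_arm:
  steps:
    - [0,0,-0.6,0,0.0009,0,0]
    - [0,0,-0.6,0,0.0009,0,0]
    - [0,0,-0.6,0,0.0009,0,0]

```text
time: 12.73
ee_pos: [0.5049, 0.0754, 0.0557]
ee_rot: [[0.256, 0.967, -0.003], [0.967, -0.256, 0.001], [-0.0, -0.003, -1.0]]
wrist_force: [-5.0, 1.2, 5.8]
width: 0.0093
```

```bash
python3 -c "
from h import *
st()"
```

```text
t12.73 z0.0557 yaw 1.3115 dir 1.2880 r 0.0901  Ftool [-0.1 -5.1 -5.8] Tz 0.01 w 0.0093
```

Call:
step_arm:
  steps:
    - [0,0,-0.5,0,0.0009,0,0]
    - [0,0,-0.5,0,0.0009,0,0]

```text
time: 12.9
ee_pos: [0.5066, 0.0749, 0.0557]
ee_rot: [[0.24, 0.971, -0.003], [0.971, -0.24, 0.001], [-0.0, -0.003, -1.0]]
wrist_force: [-5.9, 2.1, 6.4]
width: 0.0091
```

Call:
step_arm:
  steps:
    - [0,0,-0.5,0,0.0009,0,0]
    - [0,0,-0.5,0,0.0009,0,0]

```text
time: 13.07
ee_pos: [0.5083, 0.0744, 0.0557]
ee_rot: [[0.223, 0.975, -0.003], [0.975, -0.223, 0.0], [-0.0, -0.003, -1.0]]
wrist_force: [-6.3, 1.8, 6.3]
width: 0.0092
```

Call:
step_arm:
  steps:
    - [0,0,-0.6,0,0.0009,0,0]
    - [0,0,-0.6,0,0.0009,0,0]

```text
time: 13.23
ee_pos: [0.5101, 0.074, 0.0557]
ee_rot: [[0.202, 0.979, -0.003], [0.979, -0.202, 0.0], [-0.0, -0.003, -1.0]]
wrist_force: [-6.1, 0.8, 6.4]
width: 0.009
```

```bash
python3 -c "
from h import *
st()"
```

```text
t13.23 z0.0557 yaw 1.3675 dir 1.3483 r 0.0901  Ftool [-0.5 -6.2 -6.3] Tz 0.01 w 0.0090
```

Call:
step_arm:
  steps:
    - [0,0,-0.55,0,0.0009,0,0]
    - [0,0,-0.55,0,0.0009,0,0]

```text
time: 13.4
ee_pos: [0.5118, 0.0736, 0.0557]
ee_rot: [[0.183, 0.983, -0.003], [0.983, -0.183, 0.0], [-0.0, -0.003, -1.0]]
wrist_force: [-5.7, 1.2, 5.8]
width: 0.0089
```

Call:
step_arm:
  steps:
    - [0,0,-0.55,0,0.0009,0,0]
    - [0,0,-0.55,0,0.0009,0,0]

```text
time: 13.57
ee_pos: [0.5136, 0.0733, 0.0556]
ee_rot: [[0.164, 0.986, -0.003], [0.986, -0.164, 0.0], [-0.0, -0.003, -1.0]]
wrist_force: [-5.0, 1.2, 6.0]
width: 0.009
```

Call:
step_arm:
  steps:
    - [0,0,-0.55,0,0.0009,0,0]
    - [0,0,-0.55,0,0.0009,0,0]

```text
time: 13.73
ee_pos: [0.5165, 0.0728, 0.0554]
ee_rot: [[0.145, 0.989, 0.0], [0.989, -0.145, -0.0], [-0.0, 0.0, -1.0]]
wrist_force: [-0.1, -0.1, -0.1]
width: 0.0087
```

```bash
python3 -c "
from h import *
st()"
```

```text
t13.73 z0.0554 yaw 1.4251 dir 1.4200 r 0.0901  Ftool [-0.1 -0.1  0.1] Tz 0.04 w 0.0087
```

Call:
step_arm:
  steps:
    - [0,0,0,0,0,0.0005,0]
    - [0,0,0,0,0,0,0]

```text
time: 13.9
ee_pos: [0.5166, 0.0727, 0.0549]
ee_rot: [[0.146, 0.989, 0.0], [0.989, -0.146, -0.0], [-0.0, 0.0, -1.0]]
wrist_force: [-0.2, -0.5, -1.0]
width: 0.0087
```

Call:
step_arm:
  steps:
    - [0,0,0,0,0,0.0005,0]
    - [0,0,0,0,0,0.0005,0]
    - [0,0,0,0,0,0,0]

```text
time: 14.15
ee_pos: [0.5168, 0.0728, 0.0544]
ee_rot: [[0.146, 0.989, 0.001], [0.989, -0.146, -0.0], [-0.0, 0.001, -1.0]]
wrist_force: [0.9, 0.4, -0.2]
width: 0.0085
```

Call:
step_arm:
  steps:
    - [0,0,0,0,0,0.0005,0]
    - [0,0,0,0,0,0,0]

```text
time: 14.32
ee_pos: [0.517, 0.0728, 0.0541]
ee_rot: [[0.146, 0.989, 0.001], [0.989, -0.146, -0.0], [0.0, 0.001, -1.0]]
wrist_force: [1.1, -0.3, 1.7]
width: 0.0091
```

```bash
python3 -c "
from h import *
st()"
```

```text
t14.32 z0.0541 yaw 1.4245 dir 1.4255 r 0.0901  Ftool [-0.2  1.1 -1.7] Tz -0.02 w 0.0091
```

Call:
step_arm:
  steps:
    - [0,0,-0.4,0,0.0007,0,0]
    - [0,0,0,0,0,0.0005,0]
    - [0,0,0,0,0,0,0]

```text
time: 14.57
ee_pos: [0.5175, 0.0727, 0.0534]
ee_rot: [[0.139, 0.99, 0.001], [0.99, -0.139, -0.0], [0.0, 0.001, -1.0]]
wrist_force: [0.5, 0.6, 0.5]
width: 0.0088
```

Call:
step_arm:
  steps:
    - [0,0,0,0,0,0.0005,0]
    - [0,0,0,0,0,0.0005,0]
    - [0,0,0,0,0,0,0]

```text
time: 14.82
ee_pos: [0.5178, 0.0727, 0.0526]
ee_rot: [[0.139, 0.99, 0.001], [0.99, -0.139, -0.0], [0.0, 0.001, -1.0]]
wrist_force: [1.4, -0.7, 1.5]
width: 0.009
```

```bash
python3 -c "
from h import *
st()"
```

```text
t14.82 z0.0526 yaw 1.4314 dir 1.4352 r 0.0901  Ftool [-0.5  1.5 -1.4] Tz 0.02 w 0.0090
```

Call:
step_arm:
  steps:
    - [0,0,-0.3,0,0.0007,0,0]
    - [0,0,0,0,0,0.001,0]
    - [0,0,0,0,0,0.001,0]
    - [0,0,0,0,0,0,0]

```text
time: 15.15
ee_pos: [0.5181, 0.0726, 0.0502]
ee_rot: [[0.134, 0.991, 0.001], [0.991, -0.134, -0.0], [0.0, 0.001, -1.0]]
wrist_force: [2.2, -0.4, 0.2]
width: 0.0091
```

```bash
python3 -c "
from h import *
st()"
```

```text
t15.15 z0.0502 yaw 1.4367 dir 1.4387 r 0.0901  Ftool [-0.1  2.2 -0.2] Tz -0.02 w 0.0091
```

Call:
step_arm:
  steps:
    - [0,0,0,0,0.0004,0.001,0]
    - [0,0,0,0,0,0.001,0]
    - [0,0,0,0,0,0.001,0]
    - [0,0,0,0,0,0.001,0]
    - [0,0,0,0,0,0,0]

```text
time: 15.57
ee_pos: [0.5182, 0.0726, 0.046]
ee_rot: [[0.134, 0.991, -0.0], [0.991, -0.134, 0.0], [-0.0, -0.0, -1.0]]
wrist_force: [2.1, -0.8, -1.1]
width: 0.0087
```

Call:
step_arm:
  steps:
    - [0,0,0,0,0,0.001,0]
    - [0,0,0,0,0,0.001,0]
    - [0,0,0,0,0,0.001,0]
    - [0,0,0,0,0,0.001,0]
    - [0,0,0,0,0,0,0]

```text
time: 15.98
ee_pos: [0.5182, 0.0726, 0.042]
ee_rot: [[0.134, 0.991, -0.0], [0.991, -0.134, 0.0], [0.0, -0.0, -1.0]]
wrist_force: [1.2, -1.0, -0.8]
width: 0.0088
```

```bash
python3 -c "
from h import *
st()"
```

```text
t15.98 z0.0420 yaw 1.4367 dir 1.4390 r 0.0901  Ftool [-0.9  1.4  0.8] Tz 0.03 w 0.0088
```

Call:
step_arm:
  steps:
    - [0,0,0,0,0,0.001,0]
    - [0,0,0,0,0,0.001,0]
    - [0,0,0,0,0,0.0005,0]
    - [0,0,0,0,0,0,0]

```text
time: 16.32
ee_pos: [0.5182, 0.0726, 0.0396]
ee_rot: [[0.134, 0.991, -0.0], [0.991, -0.134, 0.0], [-0.0, -0.0, -1.0]]
wrist_force: [1.0, -0.6, -1.4]
width: 0.0089
```

Call:
step_arm:
  steps:
    - [0,0,0,0,0,0.0005,0]
    - [0,0,0,0,0,0,0]

```text
time: 16.48
ee_pos: [0.5182, 0.0726, 0.0392]
ee_rot: [[0.134, 0.991, -0.0], [0.991, -0.134, 0.0], [0.0, -0.0, -1.0]]
wrist_force: [1.0, 0.5, -0.1]
width: 0.009
```

Call:
step_arm:
  steps:
    - [0,0,0,0,0,0.0005,0]
    - [0,0,0,0,0,0,0]

```text
time: 16.65
ee_pos: [0.5182, 0.0726, 0.0389]
ee_rot: [[0.134, 0.991, -0.0], [0.991, -0.134, -0.0], [-0.0, -0.0, -1.0]]
wrist_force: [1.4, -0.3, 0.3]
width: 0.0089
```

Call:
step_arm:
  steps:
    - [0,0,0,0,0,0.0003,0]
    - [0,0,0,0,0,0,0]
    - [0,0,0,0,0,0,0]

```text
time: 16.9
ee_pos: [0.5184, 0.0726, 0.0388]
ee_rot: [[0.134, 0.991, -0.0], [0.991, -0.134, -0.0], [-0.0, -0.0, -1.0]]
wrist_force: [-1.7, -1.0, 4.1]
width: 0.0088
```

```bash
python3 -c "
from h import *
st()
snap('wrist','w9');crop('w9',200,150,440,350,3.3,'w9c')"
```

```text
t16.90 z0.0388 yaw 1.4369 dir 1.4413 r 0.0901  Ftool [-1.2 -1.5 -4.1] Tz 0.07 w 0.0088
```

View pics/w9c.png

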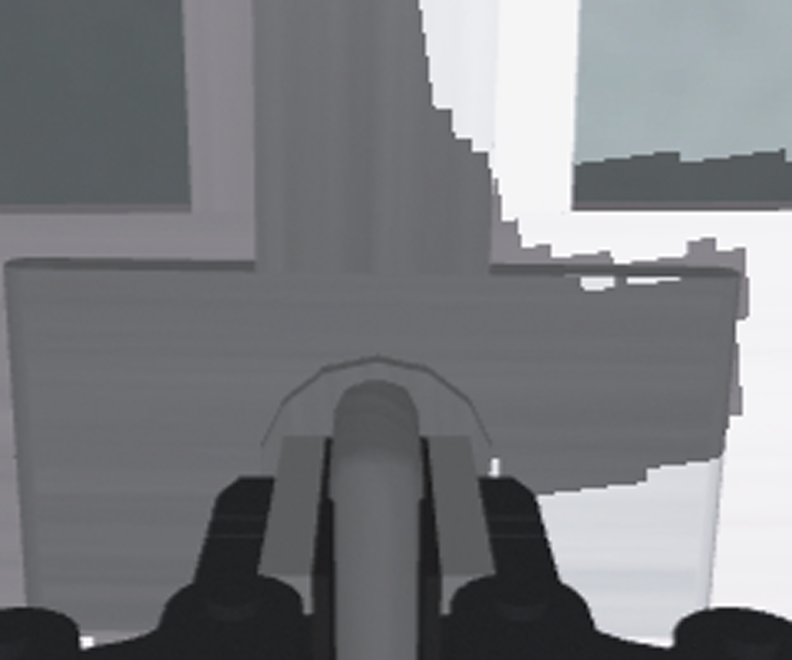

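Call:
step_arm:
  steps:
    - [0,0,0,0,0,-0.0004,0]
    - [0,0,3,0,0,0,0]
    - [0,0,3,0,0,0,0]
    - [0,0,3,0,0,0,0]
    - [0,0,3,0,0,0,0]
    - [0,0,3,0,0,0,0]
    - [0,0,3,0,0,0,0]

```text
time: 17.53
ee_pos: [0.5184, 0.0726, 0.0388]
ee_rot: [[0.436, 0.9, 0.0], [0.9, -0.436, 0.0], [0.0, 0.0, -1.0]]
wrist_force: [-0.6, -0.7, 1.6]
width: 0.0089
```

```bash
python3 -c "
from h import *
st()"
```

```text
t17.53 z0.0388 yaw 1.1199 dir 1.4414 r 0.0901  Ftool [-0.9 -0.3 -1.6] Tz 0.04 w 0.0089
```

Call:
step_arm:
  steps:
    - [0,0,3,0,0,0,0]
    - [0,0,3,0,0,0,0]
    - [0,0,3,0,0,0,0]
    - [0,0,3,0,0,0,0]
    - [0,0,3,0,0,0,0]
    - [0,0,3,0,0,0,0]
    - [0,0,3,0,0,0,0]
    - [0,0,3,0,0,0,0]

```text
time: 18.2
ee_pos: [0.5184, 0.0724, 0.0388]
ee_rot: [[0.764, 0.645, 0.0], [0.645, -0.764, -0.0], [0.0, 0.0, -1.0]]
wrist_force: [-0.2, -1.2, 2.2]
width: 0.009
```

```bash
python3 -c "
from h import *
st()"
```

```text
t18.20 z0.0388 yaw 0.7011 dir 1.4419 r 0.0902  Ftool [-0.9  0.8 -2.2] Tz 0.04 w 0.0090
```

Call:
step_arm:
  steps:
    - [0,0,3,0,0,0,0]
    - [0,0,3,0,0,0,0]
    - [0,0,3,0,0,0,0]
    - [0,0,3,0,0,0,0]
    - [0,0,3,0,0,0,0]
    - [0,0,3,0,0,0,0]
    - [0,0,3,0,0,0,0]
    - [0,0,3,0,0,0,0]
    - [0,0,3,0,0,0,0]
    - [0,0,3,0,0,0,0]

```text
time: 19.03
ee_pos: [0.5184, 0.0723, 0.0388]
ee_rot: [[0.984, 0.177, 0.0], [0.177, -0.984, -0.0], [0.0, 0.001, -1.0]]
wrist_force: [-0.3, -1.3, 2.7]
width: 0.0088
```

Call:
step_arm:
  steps:
    - [0,0,3,0,0,0,0]
    - [0,0,3,0,0,0,0]
    - [0,0,3,0,0,0,0]
    - [0,0,3,0,0,0,0]
    - [0,0,3,0,0,0,0]
    - [0,0,2,0,0,0,0]
    - [0,0,0,0,0,0,0]

```text
time: 19.62
ee_pos: [0.5185, 0.0723, 0.0388]
ee_rot: [[0.993, -0.117, 0.0], [-0.117, -0.993, -0.0], [0.001, 0.0, -1.0]]
wrist_force: [1.1, -1.0, 0.9]
width: 0.0088
```

```bash
python3 -c "
from h import *
st()
snap('wrist','w10');snap('scene','s10');crop('s10',130,210,330,360,4,'s10c')"
```

```text
t19.62 z0.0388 yaw -0.1172 dir 1.4426 r 0.0903  Ftool [ 1.2  0.9 -0.9] Tz -0.05 w 0.0088
```

View pics/w10.png

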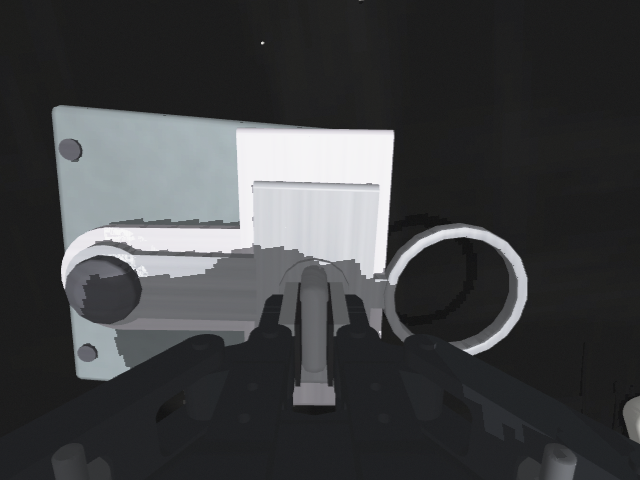

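Call:
step_arm:
  steps:
    - [0,0,0,0,0,0,10]
    - [0,0,0,0,0,0,20]
    - [0,0,0,0,0,0,30]
    - [0,0,0,0,0,0,40]
    - [0,0,0,0,0,0,40]
    - [0,0,0,0,0,0,40]

```text
time: 20.22
ee_pos: [0.5181, 0.0727, 0.0387]
ee_rot: [[0.993, -0.116, -0.0], [-0.116, -0.993, 0.0], [-0.0, -0.0, -1.0]]
wrist_force: [0.2, -0.7, -0.0]
width: 0.0342
```

Call:
step_arm:
  steps:
    - [0,0,0,0,0,-0.005,40]
    - [0,0,0,0,0,-0.01,40]
    - [0,0,0,0,0,-0.02,40]
    - [0,0,0,0,0,-0.025,40]
    - [0,0,0,0,0,-0.025,40]
    - [0,0,0,0,0,-0.02,40]
    - [0,0,0,0,0,0,40]
    - [0,0,0,0,0,0,40]

```text
time: 20.88
ee_pos: [0.5194, 0.0726, 0.1461]
ee_rot: [[0.993, -0.116, 0.004], [-0.116, -0.993, -0.0], [0.004, -0.0, -1.0]]
wrist_force: [0.2, -0.1, -0.8]
width: 0.0343
```

```bash
python3 -c "
from h import *
st()
snap('wrist','w11');snap('top','t11');snap('scene','s11')"
```

```text
t20.88 z0.1461 yaw -0.1166 dir 1.4532 r 0.0900  Ftool [0.2 0.1 0.8] Tz -0.01 w 0.0343
```

View pics/w11.png

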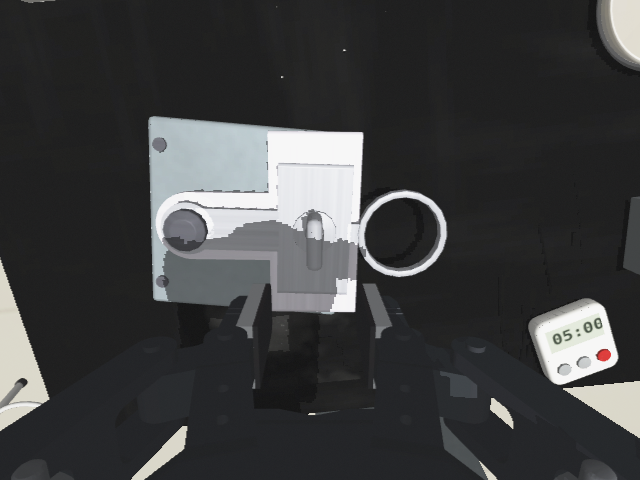

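View pics/t11.png

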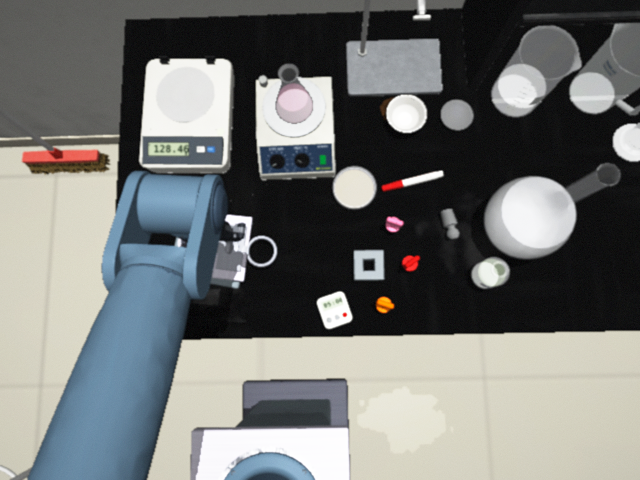

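```bash
python3 -c "
from h import *
D=load('w11')
P=np.array([pt(D,u,v) for v in range(200,280) for u in range(295,340)])
W=P[(P[:,2]>.07)&(P[:,2]<.09)];r=cv2.minAreaRect((W[:,:2]*1e4).astype(np.float32));print(r,len(W),np.median(W[:,2]))
c=W.mean(0);_,s,V=np.linalg.svd(W[:,:2]-c[:2]);print(V[0],c)
A=np.array([pt(D,u,v)[2] for v in range(180,200) for u in range(290,340)]);print('arm',np.median(A))
print('washer',[round(float(pt(D,u,v)[2]),4) for u,v in((298,225),(300,230),(328,225),(330,230),(328,235))])
"
```

```text
((5181.86962890625, 722.8627319335938), (99.4945068359375, 332.0694274902344), 82.91323852539062) 815 0.07753280709022503
[-0.99235574  0.1234102 ] [0.51934302 0.07227035 0.07717441]
arm 0.04037447559417687
washer [0.044, 0.0433, 0.0442, 0.0435, 0.044]
```

Wing top is 37 mm and the washer top 3–4 mm above the arm, so the screw is seated flat, with the wing across the arm. Handing in.

```bash
python3 -c "
from h import *
print(finish_job())"
```

```text
the job is handed in; nothing more can be done
None
```

The screw is seated through both slots, turned a quarter turn clockwise and released. I handed the job in at about 21 s of the 64 s allowed, and it reported no verdict.

**What I did**
- I took the screw from its holder and passed the cross-pin through the arm's slot, down onto the index plate.
- Pressing lightly, I swung the arm counter-clockwise until the vertical force vanished, after about 0.31 rad. I then lowered the screw until the washer met the arm, 17 mm below where the pin had rested on the plate.
- I turned it about 1.55 rad clockwise, opened the fingers and lifted clear.

**Last checks**
- **Height:** after release the wing top was 37 mm above the arm and the washer top 3–4 mm, which fits a washer lying flat. I did not measure the screw's tilt separately.
- **Angle:** the wing stands about 1.56 rad from the arm's length.
- **Force:** the highest wrist force I read was about 14 N, while the pin slid along the plate. I read it only at the end of each move, so brief peaks between readings are not covered. I then eased the press to 6–7 N.
- **Bystanders:** by eye, the timer, dish, bottle and pen look unmoved in the top camera picture.

**What disagreed**
- **Fingertips:** in the wrist camera they sat about 20 mm behind the TCP, not 14 mm ahead as stated. My first grasp closed on empty air above the wing, so I went about 28 mm lower and the second grasp held.
- **Slot size:** it measured about 1.4 mm larger than stated, so I centred the pin by feel as well as by sight.

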